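# Nest the step-sided cups by shape, set the odd one aside

### The arm

A 7-joint arm with a two-finger parallel gripper is mounted at the origin on the work surface. World frame = base frame: x ahead of the robot, y to its left, z up, the work surface at z = 0. Lengths are in m, angles in rad, forces in N, time in s.
With the tool pointing down it reaches from about 0.4 to 0.85 m from the base axis. Payload 10.4 kg.
Tool frame: the origin (TCP) lies on the mounting face of the last link; the fingertips stand r.tips_ahead ahead of it and the grasp point (between the pads) lies 164 mm ahead of it (r.tips_ahead is the distance from the TCP to the fingertips, in m); z points along the fingers, y is the line along which they close (so a half turn about z gives the same grasp; the last joint's range is limited). The gripper opens to 87 mm and grips with 3 to 60 N. Pads are 19 mm wide; open, the fingers measure 117 mm over their backs; the gripper's body (75 mm by 190 mm) begins 51 mm behind the grasp point.
Start: joints at [1.287, 0.332, -0.065, 1.46, 0.022, 1.35, -0.088], TCP at [0.161, -0.604, 0.405] pointing down, gripper open.
Joint ranges: [-2.6, 2.6], [-0.5, 2.12], [-1.47, 1.34], [0.16, 2.42], [-1.27, 4.41], [0.06, 2.06], [-2.6, 2.6]. Speed limits (rad/s): [2.22, 2.22, 2.79, 2.79, 3.14, 3.14, 3.14].

### API

Orientations are given as a unit quaternion [x, y, z, w].
In Python, from bench import telemetry, imaging, job, r gives the robot as it stands.
- The arm moves only by the tool move_arm, never from a script. Its argument "steps" is a list of rows, each an object of numbers: "dx", "dy", "dz": the shift along the tool's x, y, z in cm; "spin": the turn about the tool's z in rad. In form: [{"dx": .., "dy": .., "dz": .., "spin": ..}, ...]. A call has 1 to 12 rows; each row shifts and turns the commanded pose from where the row before left it, along the tool's axes as they then stand; what a row does not reach is not made up. A row lasts 1/10 s, in which the tool goes at most 50 mm and 8.59 degrees, less where a joint would pass 70% of its speed; a pose out of reach is approached as far as the arm can. A call with a gripper value outside its range is refused whole. "claw" is the finger opening in cm, from 0 to 8.7, set as the call begins (left out, the last holds). The fingers move at their own pace and stop on an object; "squeeze" is the grip in N (left out, the last holds). Time passes only in rows, so rows that do not move let the fingers close. It gives the time, the measured TCP pose, the force, the opening and the grip force at its end, in the units of the state.
- telemetry.read_state(): the state, without advancing time (a new reading comes with each control period).
- imaging.camera(name): name is "side" or "top" or "wrist"; returns a dict with "img" (384x512x3 uint8, red, green, blue), "camera_matrix" (3x3 intrinsics, pixels), "R" (3x3) and "t" (3): a world point X has camera coordinates R X + t. Camera axes: x right, y down, z forward; pixel columns grow to the right and rows downward; lengths in m; the calibration is good to about 2 mm. A picture is of the moment at which its call begins. There is no depth.
- job.close_job(): hands the job in; it is judged then, once.
The state is a dict: "time": time; "joint_positions": joint angles; "joint_vel": joint speeds; "joint_torque": joint torques, N m; "ee_pos": TCP position; "eef_rot": TCP orientation; "ft_force": force on the tool from outside, world axes, zero at the start; "torque": the same for the moment, N m; "width": finger opening in m; "grip_force": force on a finger pad.
Only numpy, scipy, OpenCV 4.12 (cv2) and the standard library are available. Lean on these libraries where they do the work, as an engineer would, in place of code of your own. Each camera call takes 0.05 s, during which the arm holds its last target. There are 200 camera calls.

### The job

Tidy the pink cups: nest the loose round stepped cup fully down into the round one standing on the black mat, and the loose square stepped cup fully down into the square one, leaving the two cups on the mat where they stand. The plain straight-sided cup will not nest in either, so stand it upright inside the shallow black tray. Set the cups down without dropping, ramming or tipping them, and leave the jar, the can and the spoon alone.

Things in the scene. Friction and masses are not known exactly. Their poses are not given: they have to be found in the camera images.
- round_cup: Loose, on the counter. Round stacking tumbler, 88 mm high, 90 g, of three straight tiers joined by sloping shoulders: foot 45 mm across (39 at the underside) up to 22 mm, middle 55 from 32 to 50, top 66 from 60 to 88; 2 mm walls, hollow above a floor 32 mm up, on which a nested like cup stands (underside 32 mm higher, 3 mm play each side). Origin: centre of underside, z up. Pink plastic.
- square_cup: Loose, on the counter. Square stacking tumbler, 88 mm high, 90 g, sides along its x, y; three straight tiers joined by sloping shoulders: foot 36 mm wide (32 at the underside) up to 22 mm, middle 46 from 32 to 50, top 58 from 60 to 88; 2 mm walls, hollow above a floor 32 mm up, on which a nested like cup stands (underside 32 mm higher, 3 mm play). Origin: centre of underside, z up. Pink plastic.
- straight_cup: The odd cup: a plain straight-sided round beaker, 64 mm across from top to bottom and 80 mm high, wall 2.5 mm, floor 6 mm thick; standing on the counter. Too wide to go into either stepped cup. About 90 g. Origin: centre of underside, z up. Pink plastic.
- base_round: The round stepped cup that stands on the black mat, the foundation of the round stack; loose, not fixed. Same shape as the loose round one (66 mm across, 88 mm high, inner floor 32 mm up). Origin: centre of underside, z up. Pink plastic.
- base_square: The square stepped cup that stands on the black mat, the foundation of the square stack; loose, not fixed. Same shape as the loose square one (58 mm wide, 88 mm high, inner floor 32 mm up); sides along its x and y axes. Origin: centre of underside, z up. Pink plastic.
- tray: Shallow open black plastic tray, fixed, 180 x 180 mm outside, 25 mm high, walls and floor 4 mm thick. Origin: centre of the underside; its sides lie along its x and y axes.
- mat: Flat black rubber mat, fixed, 130 mm (its x) x 280 mm (its y) and 6 mm thick, under the two foundation cups, which stand about 140 mm apart. Origin: centre of the underside.
- jar: Bystander: amber glass jar with brass lid, 72 mm across, 85 mm high. Origin: centre of underside, z up. 
- can: Bystander: blue-labelled aluminium can, 66 mm across, 100 mm high. Origin: centre of underside, z up. 
- spoon: Bystander: white-handled spoon 170 mm long lying along its x axis.
Things that resemble listed ones, but are neither listed nor needed, are in the scene too. Leave any purple look-alike of the base_square alone.

How it is judged:
By the outcome, as a careful person would: the job done as asked, in the order asked, and still so for the second after the job is handed in, with the robot touching nothing.
It also fails if it takes over 72 s, if anything falls off the work surface, if the arm or the gripper's body presses on something with over 40 N, if the wrist force passes 120 N, or if a joint passes its speed limit or range.

## Working session

There is one attempt and no reset: what is moved stays moved. The work goes in short steps, Python scripts to look and compute and a tool call to move; the robot and the scene stay as the last step left them, time stands still between calls to the robot, and variables do not carry over. Pictures are saved under pics/ and viewed, at most 10 in all, crops included, and the job is handed in when it is done.

Besides the shell and the picture viewer there is one more tool, called after "Emit:" as name(argument=value, ...) on one line, values as JSON. move_arm: Moves the arm, as the interface text tells. Its arguments: {"type":"object","properties":{"steps":{"type":"array","items":{"type":"object","properties":{"dx":{"type":"number"},"dy":{"type":"number"},"dz":{"type":"number"},"spin":{"type":"number"}}}},"claw":{"type":"number"},"squeeze":{"type":"number"}},"required":["steps"]}

```bash
mkdir -p pics; ls
python3 - <<'E'
from bench import telemetry, imaging, job, r
import cv2,numpy as np,pickle
print(telemetry.read_state(), r.tips_ahead)
for n in ["top","side"]:
    c=imaging.camera(n); pickle.dump(c,open(f"pics/{n}.pkl","wb"))
    print(n,c["camera_matrix"].tolist(),c["R"].tolist(),c["t"])
    cv2.imwrite(f"pics/{n}0.png",cv2.resize(c["img"][:,:,::-1],(768,576)))
E
```

```text
pics
{'time': 0.0, 'joint_positions': array([ 1.28741638,  0.33286311, -0.06465874,  1.46094195,  0.02158526,
        1.34986187, -0.08845989]), 'joint_vel': array([ 0.00057894, -0.00022705,  0.00116583, -0.00073949,  0.00013943,
       -0.00072725, -0.0019273 ]), 'joint_torque': array([-3.99990913e-04, -6.23265266e+01,  2.42438132e-02, -3.89882076e+01,
       -6.14642724e-02,  3.99602135e-02,  1.92532234e-04]), 'ee_pos': array([ 0.16110158, -0.60375235,  0.40395881]), 'eef_rot': array([ 9.91509802e-01,  1.30030137e-01, -1.20282333e-04, -6.79301216e-04]), 'ft_force': array([ 0.50146645,  1.07242513, -0.16627831]), 'torque': array([0.04103614, 0.02082694, 0.02494989]), 'grip_force': 0.0, 'width': 0.08715124979117246} 0.1822
top [[456.0613150524069, 0.0, 254.7791497923058], [0.0, 456.0613150524069, 190.64832080260868], [0.0, 0.0, 1.0]] [[0.07524562046668319, -0.9971638679084829, 0.0015222149577373773], [-0.97399582450099, -0.07382435584381869, -0.21420106988267346], [0.21370594389305267, 0.014635061395119973, -0.9767884031471402]] [-0.04157214  0.54745189  1.15027218]
side [[356.59044059847884, 0.0, 257.54775125306], [0.0, 356.59044059847884, 184.11658128591662], [0.0, 0.0, 1.0]] [[0.9888168346552177, -0.14771001646527554, -0.02056741447688136], [-0.11662039659009515, -0.6798839242394656, -0.7239872461997611], [0.09295671359081449, 0.7182893571511224, -0.6895066705999462]] [-0.54969514  0.0830238   1.08856977]
```

View pics/top0.png

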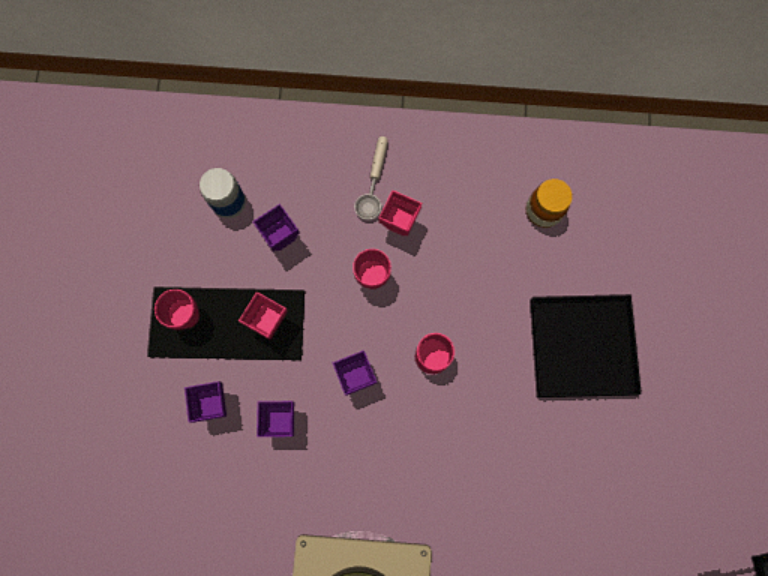

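View pics/side0.png

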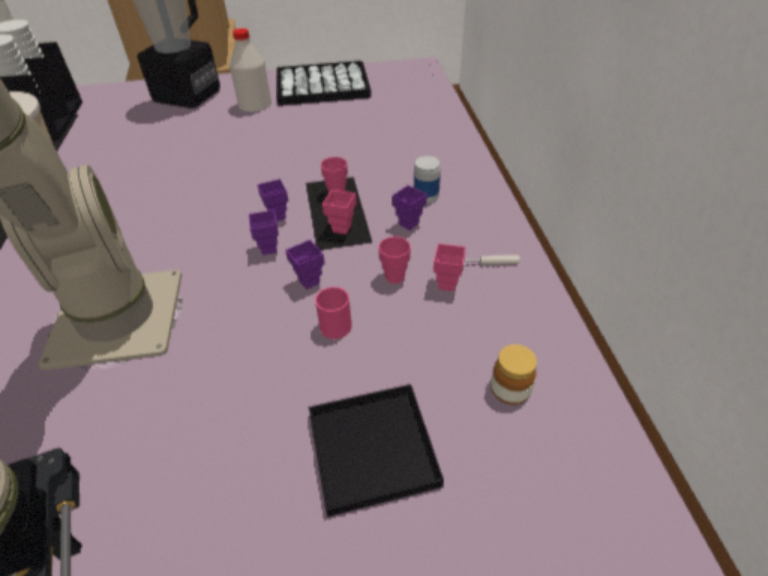

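Top picture (768 px): the pink candidates are loose round (372,268), loose square (400,213), base round (177,310), base square (263,316) and straight (435,353). The side view shows that one with straight walls at (334,312) and the stepped round at (395,260). The purple squares at (277,228), (206,402), (277,419) and (355,373) are look-alikes to leave alone. The tray is at (585,347).

```bash
cat > h.py <<'E'
from bench import telemetry, imaging, job, r
import cv2,numpy as np,pickle
from scipy.spatial.transform import Rotation as Ro
def ray(c,px,z):
    K,R,t=c["camera_matrix"],np.array(c["R"]),np.array(c["t"])
    p=np.atleast_2d(px).astype(float); d=np.c_[p,np.ones(len(p))]@np.linalg.inv(K).T@R
    o=-R.T@t; return (o+d*((z-o[2])/d[:,2])[:,None])[:,:2]
def proj(c,X):
    q=np.array(c["R"])@np.array(X)+c["t"]; q=np.array(c["camera_matrix"])@q; return q[:2]/q[2]
def mask(c,hue=(160,179),smin=110):
    h=cv2.cvtColor(c["img"],cv2.COLOR_RGB2HSV)
    return cv2.inRange(h,(hue[0],smin,50),(hue[1],255,255))
def blobs(c,hue=(160,179),smin=110,amin=150):
    cs,_=cv2.findContours(mask(c,hue,smin),cv2.RETR_EXTERNAL,cv2.CHAIN_APPROX_NONE)
    return [k[:,0] for k in cs if cv2.contourArea(k)>amin]
def fit(c,k,z):
    w=(ray(c,k,z)*1000).astype(np.float32)
    (x,y),rr=cv2.minEnclosingCircle(w); b=cv2.minAreaRect(w)
    return np.round([x,y,rr],1),np.round(b[0],1),np.round(b[1],1),round(b[2],1)
def plan(x,y,z=None,yaw=None):
    """tool-axis shift in cm and spin to bring TCP to x,y(,z), tool y axis to angle yaw (mod pi)"""
    s=telemetry.read_state(); M=Ro.from_quat(s["eef_rot"]).as_matrix()
    p=s["ee_pos"]; d=M.T@(np.array([x,y,p[2] if z is None else z])-p)*100
    cur=np.arctan2(M[1,1],M[0,1]); out=[np.round(d,2).tolist(),"tool-y yaw deg",round(np.degrees(cur),1)]
    if yaw is not None:
        e=(yaw-cur+np.pi/2)%np.pi-np.pi/2; out+=["spin",round(-e,3)]
    print(*out,"j7",round(s["joint_positions"][6],2),"t",s["time"])
E
python3 - <<'E'
from h import *
c=pickle.load(open("pics/top.pkl","rb"))
print("cam",-c["R"].T@c["t"])
for k in blobs(c): print("px",(k.mean(0)*1.5).round(), *fit(c,k,.088))
h=cv2.cvtColor(c["img"],cv2.COLOR_RGB2HSV); m=(h[:,:,2]<55).astype(np.uint8); m[370:]=0
m=cv2.morphologyEx(m,cv2.MORPH_OPEN,np.ones((5,5)))
for k in cv2.findContours(m,cv2.RETR_EXTERNAL,cv2.CHAIN_APPROX_NONE)[0]:
    if cv2.contourArea(k)>1500: print("dark",(k[:,0].mean(0)*1.5).round(),*fit(c,k[:,0],.015))
for k in blobs(c,(125,150)): print("purple",(k.mean(0)*1.5).round(), *fit(c,k,.088))
w=imaging.camera("wrist"); print(w["camera_matrix"],w["R"],-w["R"].T@w["t"]-telemetry.read_state()["ee_pos"])
s=pickle.load(open("pics/side.pkl","rb"))["img"][110:235,140:340,::-1]
cv2.imwrite("pics/crop.png",cv2.resize(s,None,fx=4,fy=4,interpolation=cv2.INTER_CUBIC))
E
```

```text
cam [ 0.29052398 -0.01787326  1.24090059]
px [434. 353.] [434.3 -97.1  35.7] [434.9 -97. ] [62.4 70.6] 49.0
px [262. 315.] [476.8 199.9  41.5] [477.4 199.8] [64.5 61.2] 64.6
px [176. 309.] [476.  346.7  40.5] [476.1 348. ] [67.9 75.8] 4.3
px [371. 268.] [572.9  20.3  35.8] [572.5  20.7] [69.7 65.2] 4.3
px [400. 212.] [678.9 -21.5  42.4] [677.3 -19.9] [60.9 70.5] 68.9
dark [584. 346.] [ 477.8 -370.7  127.6] [ 477.7 -370.6] [182.3 184.3] 5.7
dark [235. 325.] [468.9 276.5 149.3] [469.1 276.8] [128.4 276.6] 3.1
dark [230.  75.] [966.5 331.1 460.1] [958.9 331.1] [920.   32.7] 90.0
purple [270. 419.] [305.6 160.   39.4] [306.8 160.5] [56.1 59.6] 4.3
purple [204. 401.] [324.6 281.5  40. ] [324.4 280.9] [59.4 59. ] 14.6
purple [351. 367.] [391.   35.2  39. ] [391.5  35.1] [59.8 57.6] 26.2
purple [273. 223.] [638.1 195.3  39.4] [637.8 196.4] [59.  56.5] 39.6
[[283.39075586   0.         254.08611968]
 [  0.         283.39075586 194.55116911]
 [  0.           0.           1.        ]] [[ 2.57908711e-01 -9.66169103e-01 -6.01497065e-04]
 [-9.35701274e-01 -2.49930657e-01  2.48993560e-01]
 [-2.40720217e-01 -6.36547866e-02 -9.68504954e-01]] [ 0.06455222  0.01740676 -0.01974163]
```

View pics/crop.png

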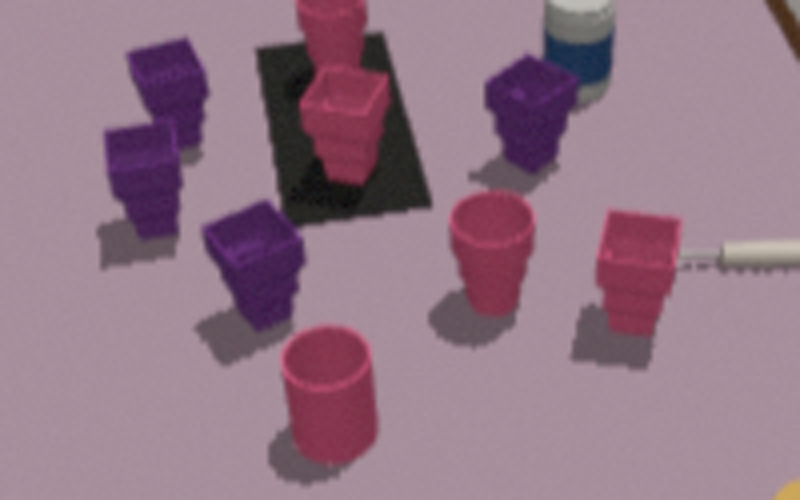

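The close crop confirms the stepped round cup at (490,255) and the straight beaker at (330,395); the square pink one by the spoon is at (640,270). Now I'll move above the round cup.

Emit:
move_arm(steps=[{"spin": 0.13},{"spin": 0.13},{"dx": 2.7,"dy": -4.1},{"dx": 2.7,"dy": -4.1},{"dx": 2.7,"dy": -4.1},{"dx": 2.7,"dy": -4.1},{"dx": 2.7,"dy": -4.1},{"dx": 2.7,"dy": -4.1},{"dx": 2.7,"dy": -4.1},{"dx": 2.7,"dy": -4.1},{"dx": 2.7,"dy": -4.1},{"dx": 2.7,"dy": -4.1}], claw=8.7)

```text
$.steps[0]: bad value
```

Emit:
move_arm(steps=[{"dx": 2.7,"dy": -4.2},{"dx": 2.7,"dy": -4.2},{"dx": 2.7,"dy": -4.2},{"dx": 2.7,"dy": -4.2},{"dx": 2.7,"dy": -4.2},{"dz": 2},{"dz": 2},{}])

```text
$.steps[0]: bad value
```

```bash
cat > look.py <<'E'
from h import *
import sys
z=float(sys.argv[1]); c=imaging.camera("wrist")
for k in blobs(c,amin=400): print("px",k.mean(0).round(),"bb",k.min(0),k.max(0), *fit(c,k,z))
pickle.dump(c,open("pics/w.pkl","wb"))
if len(sys.argv)>2: cv2.imwrite("pics/"+sys.argv[2],c["img"][:,:,::-1])
s=telemetry.read_state(); print(s["ee_pos"],s["eef_rot"],s["width"],s["ft_force"])
plan(*s["ee_pos"][:2],yaw=np.pi/2)
E
python3 look.py 0.088 w1.png
```

```text
[ 0.16116145 -0.60380017  0.40428392] [ 9.91510402e-01  1.30026833e-01 -5.15382544e-05 -3.78410785e-04] 0.08696035377120052 [0.36955305 0.25138331 0.24810651]
[0.0, 0.0, 0.0] tool-y yaw deg -75.1 spin 0.261 j7 -0.09 t 0.2
```

View pics/w1.png

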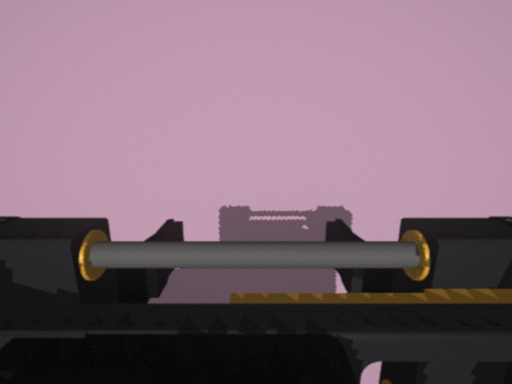

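Emit:
move_arm(steps=[{"dx": 0,"dy": 0,"dz": 0,"spin": 0.13},{"dx": 0,"dy": 0,"dz": 0,"spin": 0.13},{"dx": 2.4,"dy": -4.3,"dz": 0,"spin": 0},{"dx": 2.4,"dy": -4.3,"dz": 0,"spin": 0},{"dx": 2.4,"dy": -4.3,"dz": 0,"spin": 0},{"dx": 2.4,"dy": -4.3,"dz": 0,"spin": 0},{"dx": 2.4,"dy": -4.3,"dz": 0,"spin": 0},{"dx": 2.4,"dy": -4.3,"dz": 0,"spin": 0},{"dx": 2.4,"dy": -4.3,"dz": 0,"spin": 0},{"dx": 2.4,"dy": -4.3,"dz": 0,"spin": 0},{"dx": 2.4,"dy": -4.3,"dz": 0,"spin": 0},{"dx": 2.4,"dy": -4.3,"dz": 0,"spin": 0}], claw=8.7)

```text
time: 1.4
ee_pos: [0.4013, -0.1717, 0.4049]
eef_rot: [1.0, 0.0, 0.0, 0.0]
ft_force: [1.3, -0.6, 0.1]
width: 0.0871
grip_force: 0.0
```

Emit:
move_arm(steps=[{"dx": 2.4,"dy": -4.3,"dz": 0,"spin": 0},{"dx": 2.4,"dy": -4.3,"dz": 0,"spin": 0},{"dx": 2.4,"dy": -4.3,"dz": 0,"spin": 0},{"dx": 2.2,"dy": -4.3,"dz": 0,"spin": 0},{"dx": 0,"dy": -2.3,"dz": 0,"spin": 0},{"dx": 0,"dy": 0,"dz": 0,"spin": 0},{"dx": 0,"dy": 0,"dz": 0,"spin": 0}])

```text
time: 2.1
ee_pos: [0.4946, 0.0214, 0.4046]
eef_rot: [1.0, 0.001, -0.0, 0.0]
ft_force: [0.1, -0.6, 0.3]
width: 0.087
grip_force: 0.0
```

```bash
python3 look.py 0.088 w2.png
```

```text
px [349. 217.] bb [316 191] [385 241] [455.6 -88.2  44. ] [460.8 -88.4] [84.2 50.3] 77.1
px [ 10. 190.] bb [  0 171] [ 27 212] [486.  285.3  25.8] [485.7 280.9] [28.3 48.9] 77.5
px [ 94. 196.] bb [ 50 164] [138 231] [481.3 195.7  53.9] [480.8 195.2] [74.8 81.3] 64.6
px [254. 107.] bb [222  73] [287 141] [574.6  20.6  33.1] [574.7  20.6] [65.5 64.5] 63.8
px [294.  14.] bb [259   0] [328  38] [664.6 -15.2  31.9] [654. -15.] [31.6 63.5] 0.1
[0.4945666  0.02053173 0.40459561] [ 9.99999941e-01 -1.74793898e-05 -1.41668874e-04  3.12565962e-04] 0.08681494139747106 [ 0.34139014  0.02931412 -0.02022843]
[0.0, 0.0, 0.0] tool-y yaw deg -90.0 spin -0.0 j7 -1.75 t 2.15
```

View pics/w2.png

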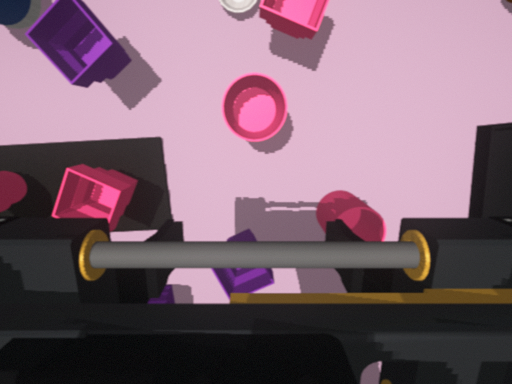

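The wrist picture shows the loose round cup, ringed at (254,107), centred at (574.6, 20.6) mm with the expected radius. I'll go over it, go down and grip.

Emit:
move_arm(steps=[{"dx": 4,"dy": 0,"dz": 0,"spin": 0},{"dx": 4,"dy": 0,"dz": 0,"spin": 0},{"dx": 0,"dy": 0,"dz": 4,"spin": 0},{"dx": 0,"dy": 0,"dz": 4,"spin": 0},{"dx": 0,"dy": 0,"dz": 4,"spin": 0},{"dx": 0,"dy": 0,"dz": 2.5,"spin": 0},{"dx": 0,"dy": 0,"dz": 1.5,"spin": 0},{"dx": 0,"dy": 0,"dz": 0,"spin": 0}])

```text
time: 2.95
ee_pos: [0.5741, 0.0202, 0.2431]
eef_rot: [1.0, -0.0, -0.001, 0.0]
ft_force: [0.0, -0.1, 0.8]
width: 0.0869
grip_force: 0.0
```

Emit:
move_arm(steps=[{"dx": 0,"dy": 0,"dz": 0,"spin": 0},{"dx": 0,"dy": 0,"dz": 0,"spin": 0},{"dx": 0,"dy": 0,"dz": 0,"spin": 0},{"dx": 0,"dy": 0,"dz": 0,"spin": 0},{"dx": 0,"dy": 0,"dz": 0,"spin": 0},{"dx": 0,"dy": 0,"dz": 0,"spin": 0}], claw=5.8, squeeze=12)

```text
time: 3.55
ee_pos: [0.5751, 0.0215, 0.2458]
eef_rot: [1.0, 0.0, 0.001, 0.0]
ft_force: [-0.9, 0.0, 6.8]
width: 0.0659
grip_force: 12.0
```

Emit:
move_arm(steps=[{"dx": 0,"dy": 0,"dz": -1,"spin": 0},{"dx": 0,"dy": 0,"dz": -3,"spin": 0},{"dx": 0,"dy": 0,"dz": -3.5,"spin": -0.13},{"dx": 0,"dy": 0,"dz": -3.5,"spin": -0.13},{"dx": 0,"dy": 0,"dz": -3,"spin": -0.13},{"dx": 0,"dy": 0,"dz": 0,"spin": -0.13},{"dx": 0,"dy": -3,"dz": 0,"spin": 0},{"dx": -0.1,"dy": -4.5,"dz": 0,"spin": 0},{"dx": -0.1,"dy": -4.5,"dz": 0,"spin": 0},{"dx": -0.1,"dy": -4.5,"dz": 0,"spin": 0},{"dx": -0.1,"dy": -4.5,"dz": 0,"spin": 0},{"dx": -0.1,"dy": -4.5,"dz": 0,"spin": 0}])

```text
time: 4.75
ee_pos: [0.442, 0.2415, 0.3853]
eef_rot: [0.966, 0.257, 0.0, 0.0]
ft_force: [1.3, 1.5, -1.7]
width: 0.0659
grip_force: 12.0
```

Emit:
move_arm(steps=[{"dx": -0.1,"dy": -4.5,"dz": 0,"spin": 0},{"dx": 0,"dy": -3,"dz": 0,"spin": 0},{"dx": 0,"dy": 0,"dz": 0,"spin": 0},{"dx": 0,"dy": 0,"dz": 0,"spin": 0}])

```text
time: 5.15
ee_pos: [0.4049, 0.305, 0.385]
eef_rot: [0.966, 0.258, 0.0, 0.0]
ft_force: [0.5, -0.7, -0.3]
width: 0.0666
grip_force: 12.0
```

```bash
python3 look.py 0.094 w3.png
```

```text
px [255. 278.] bb [196 268] [312 292] [332.7 263.5  61.5] [320.2 256.3] [ 28.8 122.9] 29.9
px [255. 219.] bb [192 181] [317 241] [362.3 280.   64.4] [387.1 294.2] [ 63.2 128.9] 29.9
px [372. 180.] bb [326 138] [421 219] [470.1 207.2  47.4] [471.4 210. ] [71.9 78.3] 64.6
px [250. 107.] bb [211  61] [286 156] [469.6 346.9  42.3] [469.3 349.5] [82.4 68.8] 20.0
[0.40561035 0.30415499 0.38485119] [9.66337258e-01 2.57278409e-01 3.72988692e-06 3.51497530e-04] 0.06617722858697671 [ 0.12444269 -0.07073274 -1.39317272]
[0.0, 0.0, 0.0] tool-y yaw deg -60.2 spin 0.52 j7 -1.92 t 5.2
```

View pics/w3.png

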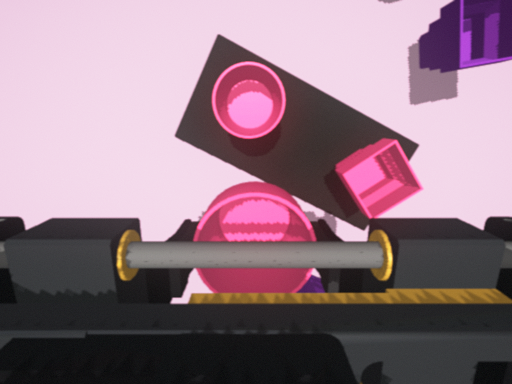

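Wrist view: base round rim centred about (249,100), the carried cup between the fingers at (255,240), base square at (378,178). I'll fit the rim arcs.

```bash
cat >> h.py <<'E'
def arc(c,k,z,rows,rad):
    from scipy.optimize import least_squares
    k=k[(k[:,1]<rows)]; w=ray(c,k,z)
    f=least_squares(lambda q:np.hypot(*(w-q).T)-rad,w.mean(0)+np.array([-.01,0]),loss="soft_l1",f_scale=.001)
    g=least_squares(lambda q:np.hypot(*(w-q[:2]).T)-q[2],[*f.x,rad])
    return f.x.round(4),np.sqrt((f.fun**2).mean()).round(4),g.x.round(4)
E
python3 - <<'E'
from h import *
c=pickle.load(open("pics/w.pkl","rb")); B=blobs(c,amin=400)
b=[arc(c,k,.094,100,.033) for k in B if 200<k[:,0].mean()<300 and k[:,1].mean()<150]; print(b)
s=telemetry.read_state()
h=[arc(c,k,s["ee_pos"][2]-.156,215,.033) for k in B if 200<k[:,0].mean()<300 and 200<k[:,1].mean()<250]; print("held",h)
plan(*b[0][0])
print("held rel", np.round(Ro.from_quat(s["eef_rot"]).as_matrix().T[:2,:2]@(h[0][0]-s["ee_pos"][:2])*100,2))
c=imaging.camera("top"); 
for k in blobs(c): print("px",k.mean(0).round(), *fit(c,k,.094), arc(c,k,.094,k[:,1].min()+14,.033))
E
```

```text
[(array([0.477 , 0.3525]), np.float64(0.0005), array([0.4758, 0.3519, 0.0341]))]
held [(array([0.4092, 0.307 ]), np.float64(0.0012), array([0.415 , 0.3108, 0.0268]))]
[8.6, -0.64, -0.0] tool-y yaw deg -60.2 j7 -1.92 t 5.2
held rel [ 0.45 -0.07]
px [289. 235.] [432.8 -97.5  36. ] [432.9 -96.7] [68.4 63.2] 3.7 (array([ 0.4343, -0.0977]), np.float64(0.0012), array([ 0.4365, -0.0974,  0.0313]))
px [175. 210.] [475.8 198.8  41.3] [476.4 198.6] [64.3 60.9] 64.6 (array([0.4776, 0.1976]), np.float64(0.0036), array([0.4754, 0.1977, 0.0351]))
px [266. 141.] [675.9 -21.2  42.9] [675.3 -19.9] [60.5 70.1] 68.9 (array([ 0.6795, -0.0233]), np.float64(0.0034), array([ 0.6802, -0.0228,  0.0329]))
```

Run:
```python
from h import *
c=pickle.load(open("pics/w.pkl","rb")); s=telemetry.read_state(); M=Ro.from_quat(s["eef_rot"]).as_matrix()
for dz in (.153,.156,.159):
  print(dz,[proj(c,s["ee_pos"]+M@[x,y,dz]).round(1) for x,y in ((.033,0),(0,.033),(0,-.033))])
m=mask(c); print([ (x,np.where(m[:,x])[0][:1]) for x in range(225,290,8) if 1], [np.where(m[rr])[0][[0,-1]] for rr in (200,215)])
k=[k for k in blobs(c,amin=400) if 200<k[:,0].mean()<300 and 200<k[:,1].mean()<250][0]
print([(rr,k[k[:,1]==rr][:,0].min(),k[k[:,1]==rr][:,0].max()) for rr in range(182,240,6)])
```

```text
0.153 [array([258.3, 193.1]), array([321.9, 255.4]), array([193.8, 255.1])]
0.156 [array([258.2, 191.7]), array([320.6, 252.8]), array([195. , 252.5])]
0.159 [array([258.1, 190.3]), array([319.3, 250.3]), array([196.1, 250. ])]
[(225, array([69])), (233, array([64])), (241, array([62])), (249, array([61])), (257, array([62])), (265, array([65])), (273, array([71])), (281, array([80])), (289, array([193]))] [array([214, 403]), array([203, 379])]
[(182, np.int32(246), np.int32(268)), (188, np.int32(228), np.int32(283)), (194, np.int32(220), np.int32(291)), (200, np.int32(214), np.int32(294)), (206, np.int32(209), np.int32(299)), (212, np.int32(205), np.int32(303)), (218, np.int32(202), np.int32(307)), (224, np.int32(197), np.int32(312)), (230, np.int32(195), np.int32(315)), (236, np.int32(193), np.int32(316))]
```

Run:
```python
from h import *
s=telemetry.read_state(); p=s["ee_pos"]; T=[]
for n in("side","top"):
    c=imaging.camera(n); u,v=proj(c,p+[0,0,-.2]).astype(int); print(n,u,v, "axis px", proj(c,p+[0,0,-.156]),proj(c,p+[0,0,-.244]))
    a=c["img"][max(v-50,0):v+50,max(u-50,0):u+50,::-1]; print(max(v-50,0),max(u-50,0)); T.append(cv2.resize(a,(400,400),interpolation=cv2.INTER_CUBIC))
cv2.imwrite("pics/c2.png",np.hstack(T))
```

```text
side 199 94 axis px [198.10943954  83.03790703] [201.51802181 106.1671674 ]
44 149
top 119 229 axis px [114.33830299 226.7592059 ] [125.21749444 231.73431828]
179 69
```

View pics/c2.png

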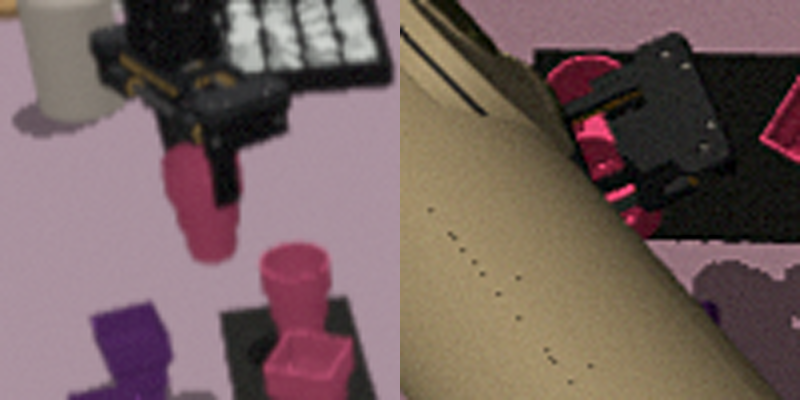

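Side crop: the held cup hangs upright, foot at (210,250). Next: over the base and part way down.

Emit:
move_arm(steps=[{"dx": 2.8,"dy": -0.2,"dz": 0,"spin": 0},{"dx": 2.8,"dy": -0.2,"dz": 0,"spin": 0},{"dx": 2.7,"dy": -0.2,"dz": 0,"spin": 0},{"dx": 0,"dy": 0,"dz": 2,"spin": 0},{"dx": 0,"dy": 0,"dz": 2,"spin": 0},{"dx": 0,"dy": 0,"dz": 1.5,"spin": 0},{"dx": 0,"dy": 0,"dz": 1,"spin": 0},{"dx": 0,"dy": 0,"dz": 0.5,"spin": 0},{"dx": 0,"dy": 0,"dz": 0.5,"spin": 0},{"dx": 0,"dy": 0,"dz": 0,"spin": 0}])

```text
time: 6.35
ee_pos: [0.4743, 0.3511, 0.3097]
eef_rot: [0.966, 0.257, 0.0, 0.0]
ft_force: [0.3, 0.3, -0.8]
width: 0.0661
grip_force: 12.0
```

Emit:
move_arm(steps=[{"dx": 0,"dy": 0,"dz": 0.3,"spin": 0},{"dx": 0,"dy": 0,"dz": 0.3,"spin": 0},{"dx": 0,"dy": 0,"dz": 0.3,"spin": 0},{"dx": 0,"dy": 0,"dz": 0,"spin": 0}])

```text
time: 6.75
ee_pos: [0.4742, 0.3511, 0.3003]
eef_rot: [0.966, 0.257, -0.0, 0.0]
ft_force: [0.9, -0.1, -0.2]
width: 0.0661
grip_force: 12.0
```

Emit:
move_arm(steps=[{"dx": 0,"dy": 0,"dz": 0.3,"spin": 0},{"dx": 0,"dy": 0,"dz": 0.3,"spin": 0},{"dx": 0,"dy": 0,"dz": 0.3,"spin": 0},{"dx": 0,"dy": 0,"dz": 0,"spin": 0}])

```text
time: 7.15
ee_pos: [0.4742, 0.3511, 0.2912]
eef_rot: [0.966, 0.257, -0.0, 0.0]
ft_force: [-0.2, 0.5, -0.9]
width: 0.0661
grip_force: 12.0
```

Emit:
move_arm(steps=[{"dx": 0,"dy": 0,"dz": 0.2,"spin": 0},{"dx": 0,"dy": 0,"dz": 0.2,"spin": 0},{"dx": 0,"dy": 0,"dz": 0.2,"spin": 0},{"dx": 0,"dy": 0,"dz": 0,"spin": 0}])

```text
time: 7.55
ee_pos: [0.4743, 0.3512, 0.2854]
eef_rot: [0.966, 0.257, -0.0, 0.0]
ft_force: [0.3, 0.2, -0.9]
width: 0.0663
grip_force: 12.0
```

Emit:
move_arm(steps=[{"dx": 0,"dy": 0,"dz": 0.1,"spin": 0},{"dx": 0,"dy": 0,"dz": 0.1,"spin": 0},{"dx": 0,"dy": 0,"dz": 0,"spin": 0}])

```text
time: 7.85
ee_pos: [0.4745, 0.3514, 0.2843]
eef_rot: [0.966, 0.257, 0.001, -0.0]
ft_force: [0.1, 0.2, 3.6]
width: 0.0661
grip_force: 12.0
```

Emit:
move_arm(steps=[{"dx": 0,"dy": 0,"dz": 0.1,"spin": 0},{"dx": 0,"dy": 0,"dz": 0.1,"spin": 0},{"dx": 0,"dy": 0,"dz": 0,"spin": 0}])

```text
time: 8.15
ee_pos: [0.4751, 0.3519, 0.2837]
eef_rot: [0.966, 0.257, 0.002, -0.001]
ft_force: [1.1, -1.0, 12.6]
width: 0.0664
grip_force: 12.0
```

Seated on the inner floor (contact at the predicted height, no sideways force). I'll ease off and release.

Emit:
move_arm(steps=[{"dx": 0,"dy": 0,"dz": -0.2,"spin": 0},{"dx": 0,"dy": 0,"dz": 0,"spin": 0}])

```text
time: 8.35
ee_pos: [0.4744, 0.3514, 0.2841]
eef_rot: [0.966, 0.257, 0.0, -0.0]
ft_force: [1.1, 0.3, 4.2]
width: 0.0657
grip_force: 12.0
```

Emit:
move_arm(steps=[{"dx": 0,"dy": 0,"dz": 0,"spin": 0},{"dx": 0,"dy": 0,"dz": 0,"spin": 0},{"dx": 0,"dy": 0,"dz": 0,"spin": 0},{"dx": 0,"dy": 0,"dz": 0,"spin": 0},{"dx": 0,"dy": 0,"dz": 0,"spin": 0},{"dx": 0,"dy": 0,"dz": -1.5,"spin": 0},{"dx": 0,"dy": 0,"dz": -3.5,"spin": 0},{"dx": 0,"dy": 0,"dz": -4.5,"spin": 0},{"dx": 0,"dy": 0,"dz": -2.5,"spin": -0.114},{"dx": 0,"dy": 0,"dz": 0,"spin": -0.114},{"dx": 0,"dy": 0,"dz": 0,"spin": -0.114}], claw=8.7)

```text
time: 9.45
ee_pos: [0.4741, 0.3515, 0.406]
eef_rot: [0.907, 0.42, 0.001, -0.0]
ft_force: [0.1, 0.4, -0.1]
width: 0.0865
grip_force: 0.0
```

Emit:
move_arm(steps=[{"dx": 0,"dy": 0,"dz": 0,"spin": -0.114},{"dx": 0,"dy": 0,"dz": 0,"spin": -0.114},{"dx": 0,"dy": 0,"dz": 0,"spin": -0.114},{"dx": -3.5,"dy": 3.2,"dz": 0,"spin": 0},{"dx": -3.6,"dy": 3.2,"dz": 0,"spin": 0},{"dx": -3.6,"dy": 3.2,"dz": 0,"spin": 0},{"dx": -3.6,"dy": 3.2,"dz": 0,"spin": 0},{"dx": -3.6,"dy": 3.2,"dz": 0,"spin": 0},{"dx": -3.6,"dy": 3.2,"dz": 0,"spin": 0},{"dx": -3.6,"dy": 3.2,"dz": 0,"spin": 0},{"dx": -3.6,"dy": 3.2,"dz": 0,"spin": 0},{"dx": -3.5,"dy": 3.2,"dz": 0,"spin": 0}])

```text
time: 10.65
ee_pos: [0.6283, -0.0546, 0.4052]
eef_rot: [0.824, 0.566, 0.0, 0.001]
ft_force: [1.0, 0.8, 0.1]
width: 0.0869
grip_force: 0.0
```

Emit:
move_arm(steps=[{"dx": -3.4,"dy": 3.3,"dz": 0,"spin": 0},{"dx": 0,"dy": 0,"dz": 0,"spin": 0},{"dx": 0,"dy": 0,"dz": 0,"spin": 0}])

```text
time: 10.95
ee_pos: [0.6467, -0.0973, 0.4043]
eef_rot: [0.825, 0.566, 0.0, -0.0]
ft_force: [-1.2, 1.1, 0.8]
width: 0.0873
grip_force: 0.0
```

```bash
python3 look.py 0.088
python3 - <<'E'
from h import *
w=pickle.load(open("pics/w.pkl","rb"))["img"]; c=imaging.camera("side")["img"]
cv2.imwrite("pics/c3.png",np.hstack([cv2.resize(w[:260,:,::-1],(500,254)),cv2.resize(c[60:140,180:270,::-1],(286,254))]))
E
```

```text
px [116. 222.] bb [ 88 204] [140 241] [486.1 -80.5  29.1] [491.3 -81.6] [46.2 51.6] 16.2
px [259. 103.] bb [230  72] [288 134] [681.1 -19.8  40.3] [681.2 -19.8] [59.1 59. ] 68.9
[ 0.64653227 -0.09551635  0.40458117] [ 8.23866005e-01  5.66784349e-01  5.07771762e-04 -2.23564892e-04] 0.08718882098410549 [0.17232702 0.43873581 0.20149094]
[0.0, 0.0, 0.0] tool-y yaw deg -20.9 spin 1.205 j7 -0.57 t 11.0
```

View pics/c3.png

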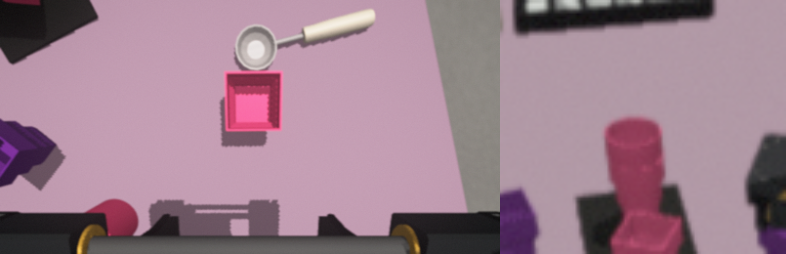

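The round pair is nested upright (right half, (635,165)). The loose square, at (253,101), is aligned with the tool. Going down on it.

Emit:
move_arm(steps=[{"dx": 4.2,"dy": 0.3,"dz": 0,"spin": 0},{"dx": 4.2,"dy": 0.25,"dz": 0,"spin": 0},{"dx": 0,"dy": 0,"dz": 4,"spin": 0},{"dx": 0,"dy": 0,"dz": 4,"spin": 0},{"dx": 0,"dy": 0,"dz": 4,"spin": 0},{"dx": 0,"dy": 0,"dz": 2.5,"spin": 0},{"dx": 0,"dy": 0,"dz": 1.5,"spin": 0},{"dx": 0,"dy": 0,"dz": 0,"spin": 0}])

```text
time: 11.85
ee_pos: [0.6812, -0.0187, 0.2426]
eef_rot: [0.824, 0.567, -0.001, -0.001]
ft_force: [-0.6, -0.7, 0.4]
width: 0.0867
grip_force: 0.0
```

Emit:
move_arm(steps=[{"dx": 0,"dy": 0,"dz": 0,"spin": 0},{"dx": 0,"dy": 0,"dz": 0,"spin": 0},{"dx": 0,"dy": 0,"dz": 0,"spin": 0},{"dx": 0,"dy": 0,"dz": 0,"spin": 0},{"dx": 0,"dy": 0,"dz": 0,"spin": 0},{"dx": 0,"dy": 0,"dz": 0,"spin": 0},{"dx": 0,"dy": 0,"dz": 0,"spin": 0}], claw=5.2, squeeze=12)

```text
time: 12.55
ee_pos: [0.682, -0.0196, 0.2443]
eef_rot: [0.824, 0.567, 0.0, 0.0]
ft_force: [-0.0, -0.2, 6.0]
width: 0.0578
grip_force: 12.0
```

Emit:
move_arm(steps=[{"dx": 0,"dy": 0,"dz": -1,"spin": 0},{"dx": 0,"dy": 0,"dz": -3,"spin": 0},{"dx": 0,"dy": 0,"dz": -3.5,"spin": 0},{"dx": 0,"dy": 0,"dz": -4,"spin": 0},{"dx": 0,"dy": 0,"dz": -2.5,"spin": 0.075},{"dx": 0.3,"dy": -2.5,"dz": 0,"spin": 0},{"dx": 0.5,"dy": -4.5,"dz": 0,"spin": 0},{"dx": 0.5,"dy": -4.5,"dz": 0,"spin": 0},{"dx": 0.5,"dy": -4.5,"dz": 0,"spin": 0},{"dx": 0.5,"dy": -4.5,"dz": 0,"spin": 0},{"dx": 0.5,"dy": -4.5,"dz": 0,"spin": 0},{"dx": 0.3,"dy": -2.9,"dz": 0,"spin": 0}])

```text
time: 13.75
ee_pos: [0.4402, 0.1298, 0.3833]
eef_rot: [0.844, 0.536, -0.001, 0.0]
ft_force: [0.3, 0.1, 0.3]
width: 0.0581
grip_force: 12.0
```

Emit:
move_arm(steps=[{"dx": 0,"dy": 0,"dz": 0,"spin": 0},{"dx": 0,"dy": 0,"dz": 0,"spin": 0},{"dx": 0,"dy": 0,"dz": 0,"spin": 0}])

```text
time: 14.05
ee_pos: [0.4433, 0.1268, 0.3839]
eef_rot: [0.845, 0.535, 0.0, 0.0]
ft_force: [0.1, -0.2, -0.8]
width: 0.0581
grip_force: 12.0
```

```bash
python3 look.py 0.094 w4.png
python3 - <<'E'
from h import *
s=telemetry.read_state();c=pickle.load(open("pics/w.pkl","rb"))
M=Ro.from_quat(s["eef_rot"]).as_matrix()
print("held expect",[proj(c,s["ee_pos"]+M@[x,y,.156]).round(1) for x,y in ((.029,.029),(.029,-.029))])
E
```

```text
px [254. 280.] bb [199 268] [309 292] [401.9  40.7  59.3] [401.3  39.7] [ 28.7 116.5] 64.6
px [254. 217.] bb [195 189] [312 241] [428.6  97.2  61.1] [432.  105.5] [ 55.  118.4] 64.7
px [251. 110.] bb [219  70] [286 154] [475.  198.3  44. ] [473.5 195. ] [74.  61.1] 64.7
[0.44341122 0.12681247 0.38382738] [ 8.44930360e-01  5.34876191e-01  1.36022419e-04 -3.57976954e-04] 0.05766377449283257 [-0.50364976 -0.45190161 -0.80195024]
[0.0, 0.0, 0.0] tool-y yaw deg -25.3 spin 1.129 j7 -0.86 t 14.1
held expect [array([313.4, 200.4]), array([197.4, 200.4])]
```

View pics/w4.png

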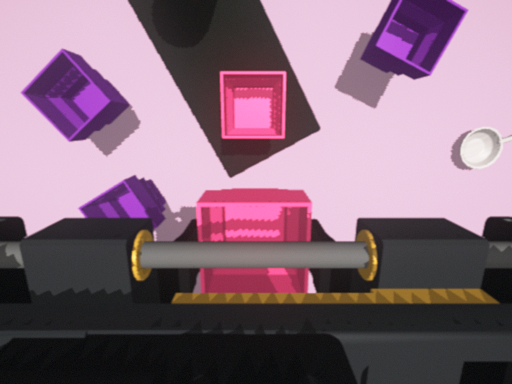

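Base square rim spans (219,70)–(286,138), aligned with the tool; the held square's rim is at (198–310, ~203).

Run:
```python
from h import *
s=telemetry.read_state();c=pickle.load(open("pics/w.pkl","rb"));M=Ro.from_quat(s["eef_rot"]).as_matrix()
f=lambda px,z:(ray(c,px,z)-s["ee_pos"][:2])@M[:2,:2]*100
print("base corners",f([(219.5,70),(286,70),(286,138),(219.5,138)],.094).round(2).tolist())
zr=s["ee_pos"][2]-.156
g=cv2.cvtColor(c["img"],cv2.COLOR_RGB2HSV)
print("cols",g[186:215,254,1].tolist(),g[186:215,254,2].tolist(), g[130:150,252,2].tolist())
print("held corners",f([(197.5,203),(310.5,203)],zr).round(2).tolist())
```

```text
base corners [[11.15, -3.12], [11.15, 2.76], [5.24, 2.93], [5.24, -3.3]]
cols [35, 46, 107, 161, 172, 172, 173, 172, 172, 173, 172, 171, 170, 174, 175, 174, 165, 141, 133, 134, 135, 134, 134, 133, 134, 133, 136, 133, 133] [239, 237, 225, 211, 208, 208, 208, 208, 208, 208, 207, 209, 208, 208, 207, 216, 245, 255, 255, 255, 255, 255, 255, 255, 255, 255, 255, 255, 255] [252, 252, 252, 252, 245, 243, 255, 255, 228, 105, 78, 81, 80, 79, 80, 79, 78, 77, 77, 77]
held corners [[2.78, -2.91], [2.77, 2.75]]
```

Emit:
move_arm(steps=[{"dx": 2.8,"dy": 0,"dz": 0,"spin": 0},{"dx": 2.8,"dy": 0,"dz": 0,"spin": 0},{"dx": 2.7,"dy": -0.1,"dz": 0,"spin": 0},{"dx": 0,"dy": 0,"dz": 2,"spin": 0},{"dx": 0,"dy": 0,"dz": 2,"spin": 0},{"dx": 0,"dy": 0,"dz": 1.5,"spin": 0},{"dx": 0,"dy": 0,"dz": 1,"spin": 0},{"dx": 0,"dy": 0,"dz": 0.5,"spin": 0},{"dx": 0,"dy": 0,"dz": 0.5,"spin": 0},{"dx": 0,"dy": 0,"dz": 0,"spin": 0}])

```text
time: 15.1
ee_pos: [0.4774, 0.2029, 0.3086]
eef_rot: [0.845, 0.535, -0.0, 0.0]
ft_force: [0.1, -0.2, -0.3]
width: 0.0581
grip_force: 12.0
```

Emit:
move_arm(steps=[{"dx": 0,"dy": 0,"dz": 0.3,"spin": 0},{"dx": 0,"dy": 0,"dz": 0.3,"spin": 0},{"dx": 0,"dy": 0,"dz": 0.3,"spin": 0},{"dx": 0,"dy": 0,"dz": 0,"spin": 0}])

```text
time: 15.5
ee_pos: [0.4772, 0.2029, 0.2994]
eef_rot: [0.845, 0.535, -0.0, 0.0]
ft_force: [0.3, 0.5, -0.6]
width: 0.0582
grip_force: 12.0
```

Emit:
move_arm(steps=[{"dx": 0,"dy": 0,"dz": 0.3,"spin": 0},{"dx": 0,"dy": 0,"dz": 0.3,"spin": 0},{"dx": 0,"dy": 0,"dz": 0.2,"spin": 0},{"dx": 0,"dy": 0,"dz": 0,"spin": 0}])

```text
time: 15.9
ee_pos: [0.4772, 0.203, 0.2914]
eef_rot: [0.845, 0.535, -0.0, -0.0]
ft_force: [0.0, -0.0, -0.0]
width: 0.0576
grip_force: 12.0
```

Emit:
move_arm(steps=[{"dx": 0,"dy": 0,"dz": 0.2,"spin": 0},{"dx": 0,"dy": 0,"dz": 0.2,"spin": 0},{"dx": 0,"dy": 0,"dz": 0.2,"spin": 0},{"dx": 0,"dy": 0,"dz": 0,"spin": 0}])

```text
time: 16.3
ee_pos: [0.4772, 0.2029, 0.2854]
eef_rot: [0.845, 0.535, -0.0, -0.0]
ft_force: [0.2, 0.2, -0.2]
width: 0.0579
grip_force: 12.0
```

Emit:
move_arm(steps=[{"dx": 0,"dy": 0,"dz": 0.1,"spin": 0},{"dx": 0,"dy": 0,"dz": 0.1,"spin": 0},{"dx": 0,"dy": 0,"dz": 0.1,"spin": 0},{"dx": 0,"dy": 0,"dz": 0,"spin": 0}])

```text
time: 16.7
ee_pos: [0.4773, 0.2029, 0.2826]
eef_rot: [0.845, 0.535, -0.0, 0.0]
ft_force: [0.7, -0.3, -1.5]
width: 0.0579
grip_force: 12.0
```

Emit:
move_arm(steps=[{"dx": 0,"dy": 0,"dz": 0.1,"spin": 0},{"dx": 0,"dy": 0,"dz": 0,"spin": 0}])

```text
time: 16.9
ee_pos: [0.4775, 0.2031, 0.2822]
eef_rot: [0.845, 0.535, 0.0, 0.0]
ft_force: [-1.7, -1.6, 5.0]
width: 0.0576
grip_force: 12.0
```

Seated at the expected height. Release and go on to the straight cup.

Emit:
move_arm(steps=[{"dx": 0,"dy": 0,"dz": -0.1,"spin": 0},{"dx": 0,"dy": 0,"dz": 0,"spin": 0}])

```text
time: 17.1
ee_pos: [0.4773, 0.203, 0.2828]
eef_rot: [0.845, 0.535, 0.0, 0.0]
ft_force: [0.8, -0.8, -1.2]
width: 0.058
grip_force: 12.0
```

Emit:
move_arm(steps=[{"dx": 0,"dy": 0,"dz": 0,"spin": 0},{"dx": 0,"dy": 0,"dz": 0,"spin": 0},{"dx": 0,"dy": 0,"dz": 0,"spin": 0},{"dx": 0,"dy": 0,"dz": 0,"spin": 0},{"dx": 0,"dy": 0,"dz": 0,"spin": 0},{"dx": 0,"dy": 0,"dz": -1.5,"spin": 0},{"dx": 0,"dy": 0,"dz": -3.5,"spin": 0},{"dx": 0,"dy": 0,"dz": -4.5,"spin": 0},{"dx": 0,"dy": 0,"dz": -2.6,"spin": 0},{"dx": -2.5,"dy": 0.6,"dz": 0,"spin": 0}], claw=8.7)

```text
time: 18.1
ee_pos: [0.472, 0.1813, 0.4086]
eef_rot: [0.843, 0.538, 0.003, 0.0]
ft_force: [0.5, 0.2, 0.2]
width: 0.0869
grip_force: 0.0
```

Emit:
move_arm(steps=[{"dx": -4.5,"dy": 1.1,"dz": 0,"spin": 0},{"dx": -4.5,"dy": 1.1,"dz": 0,"spin": 0},{"dx": -4.5,"dy": 1.1,"dz": 0,"spin": 0},{"dx": -4.5,"dy": 1.1,"dz": 0,"spin": 0},{"dx": -4.5,"dy": 1.1,"dz": 0,"spin": 0},{"dx": -4.5,"dy": 1.1,"dz": 0,"spin": 0},{"dx": -4.5,"dy": 1.1,"dz": 0,"spin": 0},{"dx": -2.9,"dy": 0.6,"dz": 0,"spin": 0},{"dx": 0,"dy": 0,"dz": 0,"spin": 0},{"dx": 0,"dy": 0,"dz": 0,"spin": 0}])

```text
time: 19.1
ee_pos: [0.4006, -0.1674, 0.4045]
eef_rot: [0.845, 0.535, 0.0, 0.0]
ft_force: [-0.2, 1.4, 0.3]
width: 0.0872
grip_force: 0.0
```

```bash
python3 look.py 0.080
python3 - <<'E'
from h import *
c=pickle.load(open("pics/w.pkl","rb")); s=telemetry.read_state(); M=Ro.from_quat(s["eef_rot"]).as_matrix()
for k in blobs(c,amin=400):
    if k[:,1].max()<190:
        q=arc(c,k,.08,k[:,1].min()+25,.032); print(k.min(0),k.max(0),q,((q[0]-s["ee_pos"][:2])@M[:2,:2]*100).round(2))
t=imaging.camera("side")["img"]
cv2.imwrite("pics/c4.png",np.hstack([cv2.resize(c["img"][:260,:,::-1],(500,254)),cv2.resize(t[60:140,180:270,::-1],(286,254))]))
E
```

```text
px [258. 110.] bb [228  78] [288 142] [437.3 -98.4  32.2] [437.3 -98.4] [63.4 62.2] 64.7
[ 0.40091037 -0.16664619  0.40440783] [8.44288881e-01 5.35888196e-01 2.50778486e-04 2.54457017e-04] 0.08699474965321716 [0.8451385  0.21988012 0.01668698]
[0.0, 0.0, 0.0] tool-y yaw deg -25.2 spin 1.131 j7 -0.07 t 19.15
[228  78] [288 142] (array([ 0.4373, -0.0987]), np.float64(0.0003), array([ 0.4377, -0.0979,  0.0313])) [7.7 0.4]
```

View pics/c4.png

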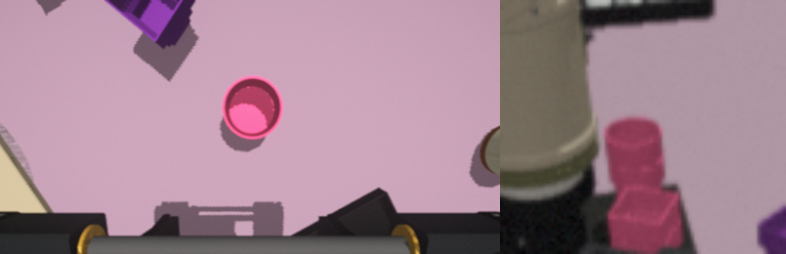

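Both stacks are nested and upright at right; the straight cup is ringed at (252,107), 7.7 cm ahead. Going down to grip.

Emit:
move_arm(steps=[{"dx": 3.9,"dy": 0.2,"dz": 0,"spin": 0},{"dx": 3.9,"dy": 0.2,"dz": 0,"spin": 0},{"dx": 0,"dy": 0,"dz": 4,"spin": 0},{"dx": 0,"dy": 0,"dz": 4,"spin": 0},{"dx": 0,"dy": 0,"dz": 4,"spin": 0},{"dx": 0,"dy": 0,"dz": 3,"spin": 0},{"dx": 0,"dy": 0,"dz": 1.8,"spin": 0},{"dx": 0,"dy": 0,"dz": 1,"spin": 0},{"dx": 0,"dy": 0,"dz": 0,"spin": 0}])

```text
time: 20.1
ee_pos: [0.4374, -0.098, 0.2254]
eef_rot: [0.844, 0.536, -0.0, -0.001]
ft_force: [0.2, -0.5, 0.7]
width: 0.0866
grip_force: 0.0
```

Emit:
move_arm(steps=[{"dx": 0,"dy": 0,"dz": 0,"spin": 0},{"dx": 0,"dy": 0,"dz": 0,"spin": 0},{"dx": 0,"dy": 0,"dz": 0,"spin": 0},{"dx": 0,"dy": 0,"dz": 0,"spin": 0},{"dx": 0,"dy": 0,"dz": 0,"spin": 0},{"dx": 0,"dy": 0,"dz": 0,"spin": 0},{"dx": 0,"dy": 0,"dz": 0,"spin": 0}], claw=5.7, squeeze=12)

```text
time: 20.8
ee_pos: [0.4377, -0.099, 0.2264]
eef_rot: [0.845, 0.535, 0.0, 0.001]
ft_force: [-2.4, -0.6, 7.3]
width: 0.0641
grip_force: 12.0
```

Emit:
move_arm(steps=[{"dx": 0,"dy": 0,"dz": -1,"spin": 0},{"dx": 0,"dy": 0,"dz": -3,"spin": 0},{"dx": 0,"dy": 0,"dz": -3,"spin": 0},{"dx": 0,"dy": 0,"dz": -1,"spin": 0},{"dx": -2.5,"dy": 1.7,"dz": 0,"spin": 0},{"dx": -3.6,"dy": 2.4,"dz": 0,"spin": 0},{"dx": -3.6,"dy": 2.4,"dz": 0,"spin": 0},{"dx": -3.6,"dy": 2.4,"dz": 0,"spin": 0},{"dx": -3.6,"dy": 2.4,"dz": 0,"spin": 0},{"dx": -3.6,"dy": 2.4,"dz": 0,"spin": 0},{"dx": -2.4,"dy": 1.5,"dz": 0,"spin": 0},{"dx": 0,"dy": 0,"dz": 0,"spin": 0}])

```text
time: 22.0
ee_pos: [0.4759, -0.3754, 0.3046]
eef_rot: [0.846, 0.533, -0.0, -0.0]
ft_force: [0.3, 0.1, -1.0]
width: 0.0643
grip_force: 12.0
```

Emit:
move_arm(steps=[{"dx": 0,"dy": 0,"dz": 2.5,"spin": 0},{"dx": 0,"dy": 0,"dz": 2.5,"spin": 0},{"dx": 0,"dy": 0,"dz": 1,"spin": 0},{"dx": 0,"dy": 0,"dz": 0.5,"spin": 0},{"dx": 0,"dy": 0,"dz": 0.3,"spin": 0},{"dx": 0,"dy": 0,"dz": 0.2,"spin": 0},{"dx": 0,"dy": 0,"dz": 0,"spin": 0}])

```text
time: 22.7
ee_pos: [0.4773, -0.3709, 0.2364]
eef_rot: [0.845, 0.535, 0.0, 0.0]
ft_force: [-0.4, -0.3, -0.4]
width: 0.0645
grip_force: 12.0
```

Emit:
move_arm(steps=[{"dx": 0,"dy": 0,"dz": 0.2,"spin": 0},{"dx": 0,"dy": 0,"dz": 0.1,"spin": 0},{"dx": 0,"dy": 0,"dz": 0.1,"spin": 0},{"dx": 0,"dy": 0,"dz": 0,"spin": 0}])

```text
time: 23.1
ee_pos: [0.4771, -0.3708, 0.2317]
eef_rot: [0.845, 0.535, -0.0, -0.0]
ft_force: [-0.2, -0.5, -0.4]
width: 0.0643
grip_force: 12.0
```

Emit:
move_arm(steps=[{"dx": 0,"dy": 0,"dz": 0.1,"spin": 0},{"dx": 0,"dy": 0,"dz": 0.1,"spin": 0},{"dx": 0,"dy": 0,"dz": 0,"spin": 0}])

```text
time: 23.4
ee_pos: [0.4773, -0.3708, 0.2305]
eef_rot: [0.845, 0.535, -0.0, 0.0]
ft_force: [-2.9, 1.9, 6.3]
width: 0.0641
grip_force: 12.0
```

Touched down. Release, rise and back away.

Emit:
move_arm(steps=[{"dx": 0,"dy": 0,"dz": -0.1,"spin": 0},{"dx": 0,"dy": 0,"dz": 0,"spin": 0}])

```text
time: 23.6
ee_pos: [0.4772, -0.3709, 0.2309]
eef_rot: [0.845, 0.535, 0.0, 0.0]
ft_force: [0.2, -0.8, -0.4]
width: 0.0641
grip_force: 12.0
```

Emit:
move_arm(steps=[{"dx": 0,"dy": 0,"dz": 0,"spin": 0},{"dx": 0,"dy": 0,"dz": 0,"spin": 0},{"dx": 0,"dy": 0,"dz": 0,"spin": 0},{"dx": 0,"dy": 0,"dz": 0,"spin": 0},{"dx": 0,"dy": 0,"dz": 0,"spin": 0},{"dx": 0,"dy": 0,"dz": -1.5,"spin": 0},{"dx": 0,"dy": 0,"dz": -4,"spin": 0},{"dx": 0,"dy": 0,"dz": -4.5,"spin": 0},{"dx": 0,"dy": 0,"dz": -4.5,"spin": 0},{"dx": 0,"dy": 0,"dz": -2.5,"spin": 0}], claw=8.7)

```text
time: 24.6
ee_pos: [0.4776, -0.3703, 0.4061]
eef_rot: [0.844, 0.536, 0.001, 0.002]
ft_force: [1.3, -0.1, -0.1]
width: 0.0871
grip_force: 0.0
```

Emit:
move_arm(steps=[{"dx": -4,"dy": -2,"dz": 0,"spin": 0},{"dx": -4,"dy": -2,"dz": 0,"spin": 0},{"dx": -4,"dy": -2,"dz": 0,"spin": 0},{"dx": -4,"dy": -2,"dz": 0,"spin": 0},{"dx": 0,"dy": 0,"dz": 0,"spin": 0},{"dx": 0,"dy": 0,"dz": 0,"spin": 0}])

```text
time: 25.2
ee_pos: [0.3356, -0.4819, 0.4017]
eef_rot: [0.845, 0.534, 0.0, 0.0]
ft_force: [0.8, 1.1, 0.5]
width: 0.0869
grip_force: 0.0
```

Run:
```python
from h import *
c=imaging.camera("top"); s=imaging.camera("side")
for k in blobs(c): print("top",k.min(0),k.max(0),*fit(c,k,.126),fit(c,k,.084)[0])
for k in blobs(s): print("side",k.min(0),k.max(0))
# predicted side px: rims of stacks and cup in tray, if seated
for X in ([.4765,.352,.126],[.4765,.352,.006],[.477,.201,.126],[.477,.201,.006],[.4773,-.3708,.084],[.4773,-.3708,.004]): print(X,proj(s,X).round(1),proj(c,X).round(1))
for k in blobs(c,(125,150)): print("purple",*fit(c,k,.088)[1:2])
st=telemetry.read_state(); print(st["ee_pos"],st["time"])
```

```text
top [377 214] [410 242] [ 465.2 -348.6   42.8] [ 465.8 -348.3] [62.5 84.5] 30.4 [ 471.8 -361.    44.4]
top [156 192] [190 225] [474.3 195.7  44.7] [474.7 195.9] [71.9 60.7] 64.7 [481.2 203.8  46.4]
top [ 99 190] [132 219] [473.1 340.4  45.1] [473.5 340.8] [89.2 67.8] 72.8 [480.  353.9  46.8]
side [232 267] [261 310]
side [213  97] [237 156]
[0.4765, 0.352, 0.126] [221.  100.9] [111.4 202.9]
[0.4765, 0.352, 0.006] [223.8 128.3] [124.8 211.1]
[0.477, 0.201, 0.126] [224.5 124.1] [171.8 207.2]
[0.477, 0.201, 0.006] [227.3 152.3] [179.5 215. ]
[0.4773, -0.3708, 0.084] [246.7 280.5] [397.4 226.6]
[0.4773, -0.3708, 0.004] [248.  298.3] [388.4 230.7]
purple [306.8 160.5]
purple [323.7 280.8]
purple [391.5  35.1]
purple [637.8 196.4]
[ 0.33755189 -0.48044482  0.40163931] 25.3
```

```bash
python3 -c "
from bench import job; print(job.close_job())"
```

```text
the job is handed in; nothing more can be done
None
```

I handed the job in at about 25 s: the round and square cups are each nested in their match on the mat, and the straight cup stands in the tray; my last camera check agreed, but no verdict came back.

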